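# Sort spring buffers by squeezing them

## Task

Sort the four spring buffers by feel: they look alike, and only squeezing the plunger into the housing tells which springs have gone weak: a weak one gives way under a light squeeze of some 7 newtons, a firm one holds it. Stand the weak ones in the red tray and the firm ones in the blue tray, upright on the tray floor as they stood before. Squeeze softly: no plunger may be pressed to its stop, at any time, and do not drop the buffers or disturb the other things.

Things in the scene. Friction and masses are not known exactly. Their poses are not given: they have to be found in the camera images.
- buffer_a: spring buffer, one of four alike to the eye: aluminium housing 34 (x) x 32 (y) x 40 (z) mm on its flat foot, 0.13 to 0.14 kg, a sprung plunger out of its -x face: steel rod with a black rubber disc 27 mm across, 6 thick. Origin: centre of the housing's underside, z up. Plunger axis along x, 24 mm up; housing's back at x = +17, disc's front at -37 mm: 54 mm long, 40 at the stop. Can be squeezed and carried along x or carried by its sides.
- buffer_a_plunger (a joint): plunger of buffer_a, m: 0 out, 0.014 in to its stop. A weak spring gives from 1.4 N and rises 0.7 N a mm (at 7 N it is 6 to 8 mm in, at 11 N at the stop); a firm one holds to 7 N, then rises 1.4 N a mm (14 N: 5 mm in, 26 N: at the stop)
- buffer_b: spring buffer, one of four alike to the eye: aluminium housing 34 (x) x 32 (y) x 40 (z) mm on its flat foot, 0.13 to 0.14 kg, a sprung plunger out of its -x face: steel rod with a black rubber disc 27 mm across, 6 thick. Origin: centre of the housing's underside, z up. Plunger axis along x, 24 mm up; housing's back at x = +17, disc's front at -37 mm: 54 mm long, 40 at the stop. Can be squeezed and carried along x or carried by its sides.
- buffer_b_plunger (a joint): plunger of buffer_b, m: 0 out, 0.014 in to its stop. A weak spring gives from 1.4 N and rises 0.7 N a mm (at 7 N it is 6 to 8 mm in, at 11 N at the stop); a firm one holds to 7 N, then rises 1.4 N a mm (14 N: 5 mm in, 26 N: at the stop)
- buffer_c: spring buffer, one of four alike to the eye: aluminium housing 34 (x) x 32 (y) x 40 (z) mm on its flat foot, 0.13 to 0.14 kg, a sprung plunger out of its -x face: steel rod with a black rubber disc 27 mm across, 6 thick. Origin: centre of the housing's underside, z up. Plunger axis along x, 24 mm up; housing's back at x = +17, disc's front at -37 mm: 54 mm long, 40 at the stop. Can be squeezed and carried along x or carried by its sides.
- buffer_c_plunger (a joint): plunger of buffer_c, m: 0 out, 0.014 in to its stop. A weak spring gives from 1.4 N and rises 0.7 N a mm (at 7 N it is 6 to 8 mm in, at 11 N at the stop); a firm one holds to 7 N, then rises 1.4 N a mm (14 N: 5 mm in, 26 N: at the stop)
- buffer_d: spring buffer, one of four alike to the eye: aluminium housing 34 (x) x 32 (y) x 40 (z) mm on its flat foot, 0.13 to 0.14 kg, a sprung plunger out of its -x face: steel rod with a black rubber disc 27 mm across, 6 thick. Origin: centre of the housing's underside, z up. Plunger axis along x, 24 mm up; housing's back at x = +17, disc's front at -37 mm: 54 mm long, 40 at the stop. Can be squeezed and carried along x or carried by its sides.
- buffer_d_plunger (a joint): plunger of buffer_d, m: 0 out, 0.014 in to its stop. A weak spring gives from 1.4 N and rises 0.7 N a mm (at 7 N it is 6 to 8 mm in, at 11 N at the stop); a firm one holds to 7 N, then rises 1.4 N a mm (14 N: 5 mm in, 26 N: at the stop)
- tray_blue: blue shallow tray for the firm buffers, fixed to the worktop: 170 (its x) x 190 (y) mm outside, rim 18 mm high (20 mm at the rolled ends), walls and floor 3 mm thick, open on top. Origin: centre of its underside, z up. Room for four buffers.
- tray_red: red shallow tray for the weak buffers, fixed to the worktop: 170 (its x) x 190 (y) mm outside, rim 18 mm high (20 mm at the rolled ends), walls and floor 3 mm thick, open on top. Origin: centre of its underside, z up. Room for four buffers.
- bottle_1: bystander: small brown glass bottle with black cap, 33 mm across, 68 mm high; origin: centre of its underside
- bottle_2: bystander: small brown bottle with dark label and black cap, 33 mm across, 68 mm high; origin: centre of its underside
- tape: bystander: roll of brown packing tape lying flat, 104 mm across, 48 mm high; origin: centre of its underside
- beaker_1: bystander: clear beaker, 52 mm across, 66 mm high; origin: centre of its underside
There are look-alikes about, which are no part of the job. Leave any green look-alike of the buffer_b alone.

How it is judged:
By the outcome, as a careful person would: the job done as asked, in the order asked, and still so for the second after the job is handed in, with the robot touching nothing.
It also fails if it takes over 67 s, if anything falls off the work surface, if the arm or the gripper's body presses on something with over 40 N, if the wrist force passes 120 N, or if a joint passes its speed limit or range.

## Robot

A 6-joint arm with a two-finger parallel gripper is mounted at the origin on a cart in front of the work surface, level with it; the furniture and walls round the work are solid. World frame = base frame: x ahead of the robot, y to its left, z up, the work surface at z = 0. Lengths are in mm, angles in rad, forces in N, time in s.
With the tool pointing down it reaches from about 275 to 1000 mm from the base axis. Payload 8.4 kg.
Tool frame: the origin (TCP) lies between the finger pads; the fingertips stand r.nose_length ahead of it and the grasp point (between the pads) lies 8 mm behind it (r.nose_length is the distance from the TCP to the fingertips, in mm); y points along the fingers, x is the direction in which the jaws open and shut, and the axes are right-handed (so a half turn about y gives the same grasp; the last joint's range is limited). The gripper opens to 85 mm and grips with 20 to 120 N. Pads are 22 mm wide; open, the fingers measure 114 mm over their backs; the gripper's body (76 mm by 85 mm) begins 54 mm behind the grasp point. The pads swing forward as they close: fully open they stand 13 mm farther back than shut.
Start: joints at [-1.209, 0.353, 1.633, -0, 1.155, -0.002], TCP at [222.391, -584.098, 242.281] pointing down, gripper open.
Joint ranges: [-2.63, 2.63], [-0.92, 2.1], [0.06, 2.66], [-1.3, 4.44], [0, 2.69], [-3.02, 3.02]. Speed limits (rad/s): [2.22, 2.22, 2.79, 3.14, 3.14, 3.14].

## Interface

Orientations are given as [roll, pitch, yaw] about the fixed x, y, z axes, in that order (R = Rz(yaw) Ry(pitch) Rx(roll)).
In Python, from rig import r, cams, order gives the robot as it stands. The module is installed in compiled form; this text tells all that it offers.
- The arm moves only by the shell command python3 -m crank 'ROWS' [FORCE]. ROWS is JSON, a list of rows, each a list of 7 numbers: the turn, a rotation vector about the tool's x, y, z in degrees, then the shift along the tool's x, y, z in cm, then the opening, from -1 (shut) to 1 (fully open). A call has exactly 10 rows; each row shifts and turns the pose as measured when the row begins, along the tool's axes as they then stand; what a row does not reach is not made up. A row lasts 1/12 s, in which the tool goes at most 41.7 mm and 7.16 degrees, less where a joint would pass 70% of its speed; a pose out of reach is approached as far as the arm can. A call with a gripper value outside its range is refused whole. The fingers move at their own pace and stop on an object; FORCE is the grip in N (left out, the last holds). Time passes only in rows, so rows that do not move let the fingers close, or fill a call up. It gives the time, the measured TCP pose, the force and the opening at its end, in the units of the state.
- r.sense(): the state, without advancing time (a new reading comes with each control period).
- cams.grab_frame(name): name is "scene" or "top" or "wrist"; returns the picture (480x640x3 uint8, blue, green, red); there is no depth.
- cams.camera_info(name): a dict with "intrinsics" (3x3 intrinsics, pixels), "k1" (the pictures are not rectified: a ray, as slopes to the right and down, at radius r is drawn at 1 + k1 r^2 times it, then the intrinsics apply), "view" (4x4, takes a point from world to camera coordinates); the wrist camera has in their place "hand_eye" (4x4, takes a point from camera to tool coordinates, whose origin is the TCP and whose axes are the tool frame's). Camera axes: x right, y up, looking along -z (the intrinsics and any distortion apply to the point x, -y, -z); pixel columns grow to the right and rows downward; lengths in mm; the calibration is good to about 2 mm. A picture is of the moment at which its call begins: read the wrist's pose just before it. camera_info takes no time and is no camera call.
- order.sign_off(): hands the job in, once; it reports no verdict.
The state is a dict: "clock": time; "qpos": joint angles; "qvel": joint speeds; "joint_efforts": joint torques, N m; "eef_pos": TCP position; "tcp_rot": TCP orientation; "contact_force": force on the tool from outside, world axes, zero at the start; "wrist_torque": the same for the moment, N m; "opening": opening from 0.0 (shut) to 1.0 (fully open).
Only numpy, scipy, OpenCV 4.12 (cv2) and the standard library are available. Lean on these libraries where they do the work, as an engineer would, in place of code of your own. Each camera call takes 0.05 s, during which the arm holds its last target.

## Working session

There is one attempt and no reset: what is moved stays moved. The work goes in short steps, Python scripts to look and compute and a shell command to move; the robot and the scene stay as the last step left them, time stands still between calls to the robot, and variables do not carry over. Pictures are saved under pics/ and viewed, and the job is handed in when it is done.

```bash
mkdir -p pics; ls
python3 - <<'E'
from rig import r,cams,order
import cv2,numpy as np
print(r.sense(), r.nose_length)
for n in ["scene","top","wrist"]:
    im=cams.grab_frame(n); cv2.imwrite(f"pics/{n}0.png",im); print(n,cams.camera_info(n))
E
```

```text
pics
{'clock': 0.0, 'qpos': array([-1.20940851e+00,  3.53640657e-01,  1.63412786e+00, -2.14938520e-05,
        1.15516682e+00, -2.41326101e-03]), 'qvel': array([ 0.00162137, -0.00025275,  0.00020452,  0.00131031, -0.00131852,
        0.00043102]), 'joint_efforts': array([ 3.44353946e-03, -6.05238891e+01, -3.42064583e+01,  1.31226034e-04,
        9.32964758e-03,  3.71153135e-06]), 'eef_pos': array([ 222.22170229, -583.6826218 ,  241.56901721]), 'tcp_rot': array([-1.57081274e+00,  1.34272810e-03, -1.20698657e+00]), 'contact_force': array([-0.76442744, -0.3671868 , -1.0577512 ]), 'wrist_torque': array([ 0.02244731, -0.00813777, -0.01695624]), 'opening': 0.9990543724869594} 11.0
scene {'intrinsics': array([[583.82020108,   0.        , 319.47449936],
       [  0.        , 583.82020108, 248.1087202 ],
       [  0.        ,   0.        ,   1.        ]]), 'k1': -0.156571213597087, 'view': array([[ 5.74430402e-01, -8.18482527e-01,  1.07734032e-02,
        -2.87048394e+02],
       [ 3.49829486e-01,  2.57375068e-01,  9.00764900e-01,
        -2.11701539e+02],
       [-7.40033137e-01, -5.13657890
[... 547 characters left out ...]
801091e-02,  9.73018238e-01,
        -7.47179044e+02],
       [ 0.00000000e+00,  0.00000000e+00,  0.00000000e+00,
         1.00000000e+00]])}
wrist {'intrinsics': array([[418.15879344,   0.        , 316.85832949],
       [  0.        , 418.15879344, 234.82882148],
       [  0.        ,   0.        ,   1.        ]]), 'k1': -0.016766165837527578, 'hand_eye': array([[ 9.99999927e-01, -2.47064386e-04,  2.92973693e-04,
         4.11472891e-01],
       [ 3.52808032e-04,  2.94926401e-01, -9.55519908e-01,
        -1.31251996e+02],
       [ 1.49669262e-04,  9.55519941e-01,  2.94926466e-01,
         7.47169175e+01],
       [ 0.00000000e+00,  0.00000000e+00,  0.00000000e+00,
         1.00000000e+00]])}
```

View pics/scene0.png

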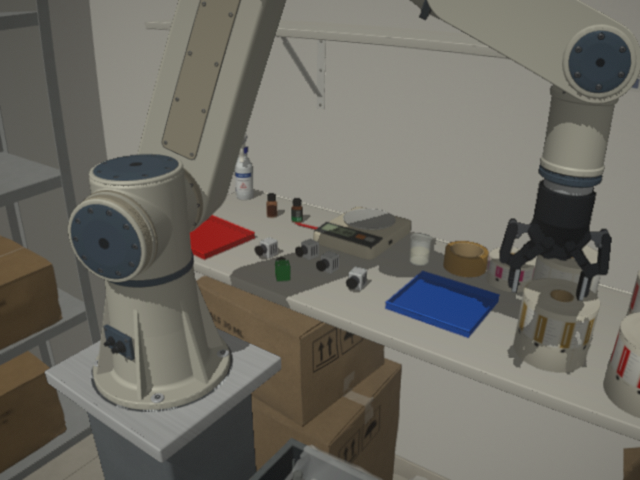

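View pics/top0.png

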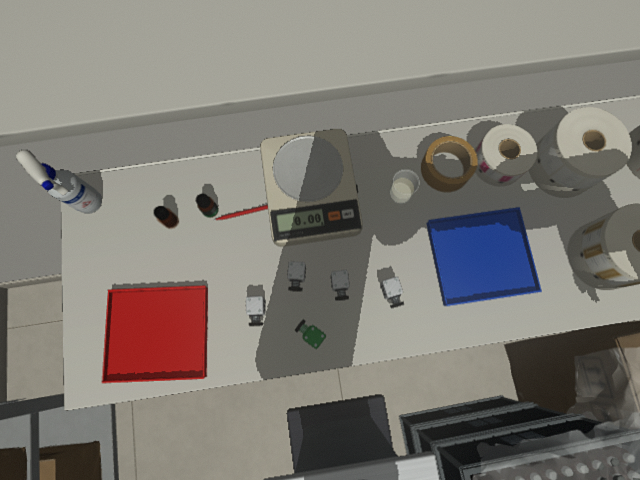

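View pics/wrist0.png

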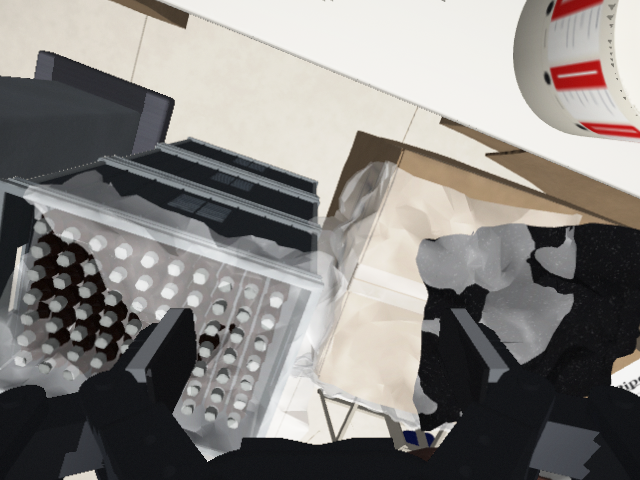

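View pics/crop_top.png

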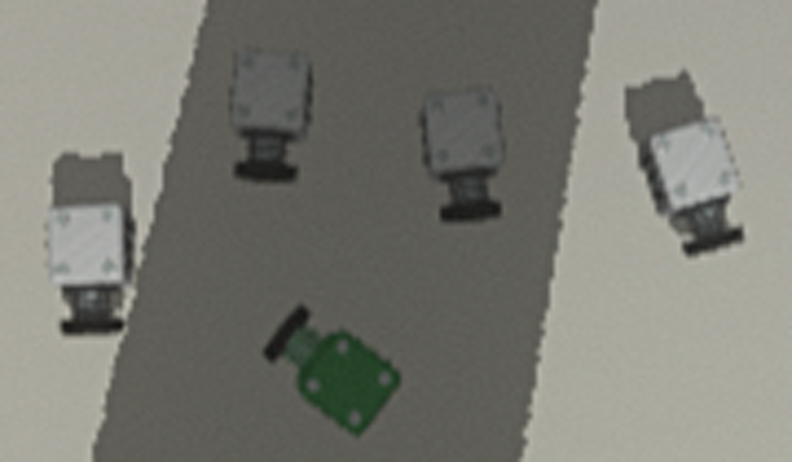

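Run:
```python
from h import *
B={1:([(50,207),(122,205),(126,284),(50,287)],(91,326)),2:([(234,50),(311,52),(307,132),(231,128)],(265,172)),
3:([(423,95),(500,90),(502,168),(428,178)],(470,211)),4:([(650,142),(714,120),(738,187),(676,210)],(713,242))}
f=lambda p:np.array(p,float)/4.4+[235,250]-.4
for k,(c,d) in B.items():
    P=cast('top',f(c),40);D=cast('top',f([d]),33)[0];m=P.mean(0);v=m-D
    e=(P[0]-P[3]+P[1]-P[2]);
    print(k,m.round(1),'D',D.round(1),'dist',np.linalg.norm(v[:2]).round(1),'yaw',np.degrees(np.arctan2(v[1],v[0])).round(1),np.degrees(np.arctan2(e[1],e[0])).round(1),'L',np.linalg.norm(e/2).round(1),np.linalg.norm(P[1]-P[0]).round(1))
    print('  scene px',proj('scene',m).round())
im=cv2.imread('pics/scene0.png')
c=im[215:345,180:510];cv2.imwrite('pics/crop_sc.png',cv2.resize(c,None,fx=2.4,fy=2.4,interpolation=cv2.INTER_CUBIC))
im=cv2.imread('pics/top0.png')
c=im[200:390,95:215];c2=im[200:390,420:550];cv2.imwrite('pics/crop_tr.png',cv2.resize(np.hstack([c,c2]),None,fx=3,fy=3,interpolation=cv2.INTER_CUBIC))
```

```text
1 [462.  125.7  40. ] D [429.  128.9  33. ] dist 33.2 yaw -5.6 -5.2 L 33.5 30.6
  scene px [[269. 241.]]
2 [516.3  39.8  40. ] D [482.7  47.3  33. ] dist 34.5 yaw -12.7 -10.4 L 34.5 33.3
  scene px [[310. 242.]]
3 [485.7 -39.3  40. ] D [452.8 -37.2  33. ] dist 32.9 yaw -3.7 -6.7 L 34.8 33.2
  scene px [[330. 255.]]
4 [ 457.1 -134.7   40. ] D [ 424.  -137.6   33. ] dist 33.2 yaw 5.0 9.7 L 30.5 29.4
  scene px [[358. 271.]]
```

View pics/crop_tr.png

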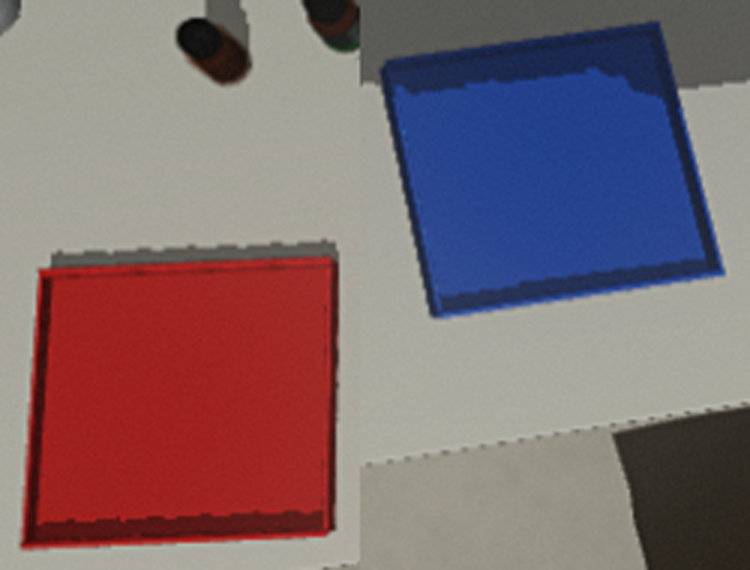

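View pics/crop_sc.png

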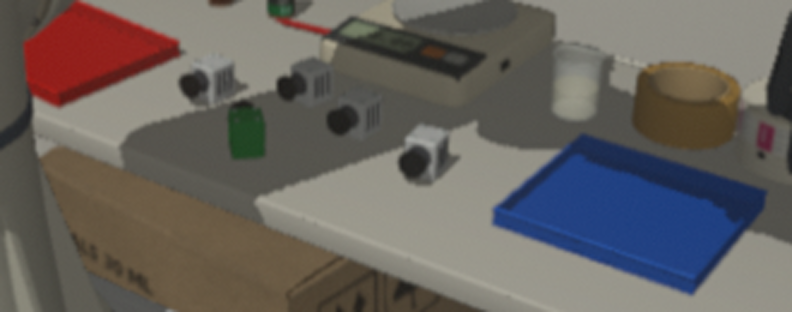

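Run:
```python
from h import *
for n,c,o in [('red',[(40,270),(336,258),(333,532),(22,547)],(95,200)),('blue',[(22,65),(298,22),(363,270),(73,317)],(420,200))]:
    P=cast('top',np.array(c)/3.+o,18)[:,:2];print(n,P.round(),'c',P.mean(0).round(1))
    ex=(P[0]-P[3]+P[1]-P[2])/2;ey=(P[0]-P[1]+P[3]-P[2])/2
    print(np.linalg.norm(ex),np.linalg.norm(ey),np.degrees(np.arctan2(ex[1],ex[0])),np.degrees(np.arctan2(-ey[0],ey[1])))
```

```text
red [[536. 405.]
 [515. 215.]
 [347. 232.]
 [366. 423.]] c [441.1 318.8]
170.42320509705013 191.26079869239746 -6.0043500678827435 -6.03753015276051
blue [[ 578. -232.]
 [ 580. -423.]
 [ 410. -423.]
 [ 409. -230.]] c [ 494.2 -327.2]
169.36307107087637 191.69167773891695 -0.5004406620727166 0.3554515738105901
```

```bash
cat > plan.py <<'E'
import sys
from h import *
# remaining turn (deg about tool y) and shift in tool axes (cm) AFTER turn, from current pose
a=[float(v) for v in sys.argv[1:5]]
s=r.sense();p=s['eef_pos'];y=np.degrees(s['tcp_rot'][2])
psi=np.radians(a[3]);d=np.array(a[:3])-p
X=np.array([np.cos(psi),np.sin(psi),0]);Z=np.array([-np.sin(psi),np.cos(psi),0])
print('t',s['clock'],'pos',p.round(1),'rpy',np.degrees(s['tcp_rot']).round(1),'F',s['contact_force'].round(1),'op mm',round(s['opening']*85,1))
t=-(a[3]-y);sh=np.array([d@X,-d[2],d@Z])/10
print('turn y',round(t,2),'shift cm',sh.round(2),'rows>=',round(max(np.linalg.norm(sh)/4.17,abs(t)/7.16),1))
E
python3 plan.py 457 -135 120 -82
```

```text
t 0.15 pos [ 222.3 -583.8  241.7] rpy [-90.    0.1 -69.2] F [-0.1 -0.7  0.4] op mm 85.5
turn y 12.84 shift cm [-41.17  12.17  29.49] rows>= 12.5
```

```bash
python3 -m crank '[[0,6.4,0,-3.1,0.6,2.4,1],[0,6.4,0,-3.1,0.6,2.4,1],[0,0,0,-3.2,0.6,2.3,1],[0,0,0,-3.2,0.6,2.3,1],[0,0,0,-3.2,0.6,2.3,1],[0,0,0,-3.2,0.6,2.3,1],[0,0,0,-3.2,0.6,2.3,1],[0,0,0,-3.2,0.6,2.3,1],[0,0,0,-3.2,0.6,2.3,1],[0,0,0,-3.2,0.6,2.3,1]]' 40; python3 plan.py 457 -135 120 -82
```

```text
clock: 0.98
eef_pos: [400.3, -225.1, 177.9]
tcp_rot: [-1.571, -0.004, -1.452]
contact_force: [1.7, -0.5, -0.3]
opening: 1.0
t 0.9833 pos [ 400.3 -225.1  177.9] rpy [-90.   -0.2 -83.2] F [ 1.7 -0.5 -0.3] op mm 85.0
turn y -1.17 shift cm [-8.13  5.79  6.87] rows>= 2.9
```

```bash
python3 -m crank '[[0,-1.2,0,-2.7,1.6,2.2,1],[0,0,0,-2.7,1.6,2.2,1],[0,0,0,-2.5,1.6,2.2,1],[0,0,0,0,0.6,0,1],[0,0,0,0,0,0,1],[0,0,0,0,0,0,1],[0,0,0,0,0,0,1],[0,0,0,0,0,0,1],[0,0,0,0,0,0,1],[0,0,0,0,0,0,1]]'; python3 plan.py 457 -135 13 -82
python3 - <<'E'
from h import *
T=pose();np.save('T1.npy',T);im=cams.grab_frame('wrist');cv2.imwrite('pics/w1.png',im)
print(proj('wrist',[[457,-135,40]],T))
E
```

```text
clock: 1.82
eef_pos: [458.7, -129.9, 122.6]
tcp_rot: [-1.569, -0.005, -1.426]
contact_force: [0.7, 0.7, -0.0]
opening: 0.999
t 1.8167 pos [ 458.7 -129.9  122.6] rpy [-89.9  -0.3 -81.7] F [ 0.7  0.7 -0. ] op mm 84.9
turn y 0.32 shift cm [ 0.48 10.96 -0.24] rows>= 2.6
[[324.14380784 254.95065717]]
```

View pics/w1.png

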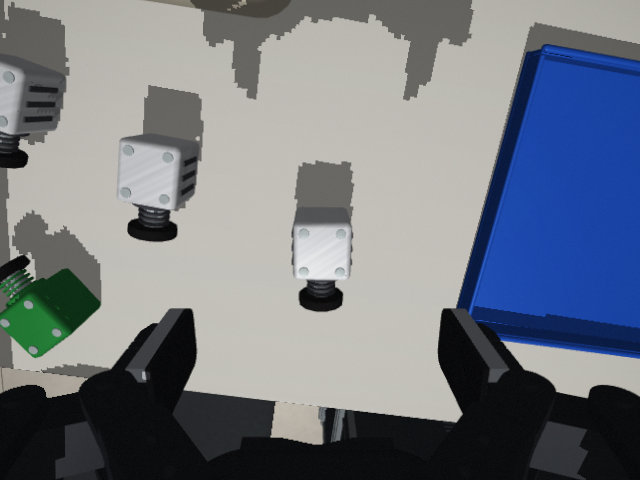

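```bash
python3 -m crank '[[0,0,0,0.2,2.5,-0.1,1],[0,0,0,0.2,2.5,-0.1,1],[0,0,0,0.1,2.5,0,1],[0,0,0,0,2.2,0,1],[0,0,0,0,1.2,0,1],[0,0,0,0,0.1,0,-1],[0,0,0,0,0,0,-1],[0,0,0,0,0,0,-1],[0,0,0,0,0,0,-1],[0,0,0,0,0,0,-1]]' 35; python3 plan.py 457 -135 13 -82
```

```text
clock: 2.7
eef_pos: [462.0, -141.3, 14.6]
tcp_rot: [-1.557, -0.01, -1.433]
contact_force: [0.2, 0.3, -1.0]
opening: 0.368
t 2.7 pos [ 462.  -141.3   14.6] rpy [-89.2  -0.6 -82.1] F [ 0.2  0.3 -1. ] op mm 31.3
turn y -0.1 shift cm [-0.69  0.16 -0.41] rows>= 0.2
```

```bash
python3 plan.py 470 -290 65 -90; python3 -m crank '[[0,0,0,0,2.5,0,-1],[0,0,0,0,0,0,-1],[0,0,0,0,0,0,-1],[0,0,0,0,0,0,-1],[0,0,0,0,0,0,-1],[0,0,0,0,0,0,-1],[0,0,0,0,0,0,-1],[0,0,0,0,0,0,-1],[0,0,0,0,0,0,-1]]'
```

```text
t 2.7 pos [ 462.  -141.3   14.6] rpy [-89.2  -0.6 -82.1] F [ 0.2  0.3 -1. ] op mm 31.3
turn y 7.9 shift cm [14.87 -5.04  0.8 ] rows>= 3.8validation failed for argument at $...
```

My second command there was a slip: it had the wrong sign and would have pressed down. It was refused because it had 9 rows, so nothing moved. Up is negative tool y.

```bash
python3 -m crank '[[0,0,0,0,-2.5,0,-1],[0,0,0,0,-2.5,0,-1],[0,4,0,3.5,0,0.4,-1],[0,4,0,3.8,0,0.2,-1],[0,0,0,3.8,0,0.1,-1],[0,0,0,3.8,0,0.1,-1],[0,0,0,0,1.2,0,-1],[0,0,0,0,1.2,0,-1],[0,0,0,0,0.6,0,-1],[0,0,0,0,0,0,-1]]'; python3 plan.py 470 -290 18.5 -90
python3 - <<'E'
from h import *
T=pose();im=cams.grab_frame('wrist');cv2.imwrite('pics/w2.png',im)
im=cams.grab_frame('scene');cv2.imwrite('pics/s2.png',cv2.resize(im[215:345,340:510],None,fx=4,fy=4))
print(proj('wrist',[[413,-290,18],[413,-320,18],[413,-250,18]],T))
E
```

```text
clock: 3.53
eef_pos: [481.3, -297.1, 45.9]
tcp_rot: [-1.543, -0.017, -1.576]
contact_force: [-1.1, 0.7, -0.8]
opening: 0.367
t 3.5333 pos [ 481.3 -297.1   45.9] rpy [-88.4  -0.9 -90.3] F [-1.1  0.7 -0.8] op mm 31.2
turn y -0.3 shift cm [-0.71  2.74 -1.13] rows>= 0.7
[[300.14194125 432.07869012]
 [364.89275253 431.01263154]
 [213.45904135 433.25453731]]
```

View pics/w2.png

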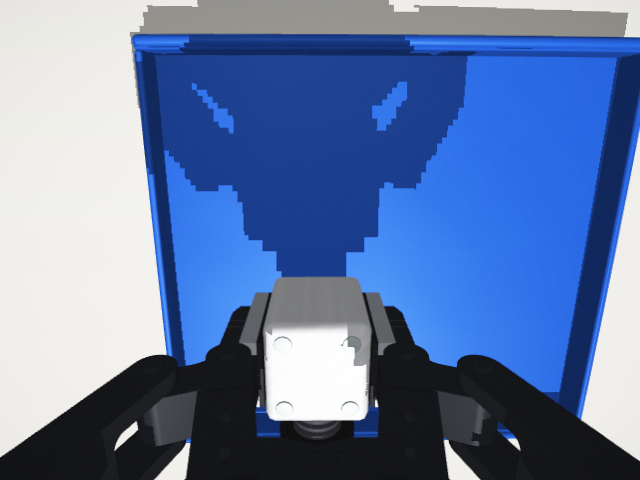

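View pics/s2.png

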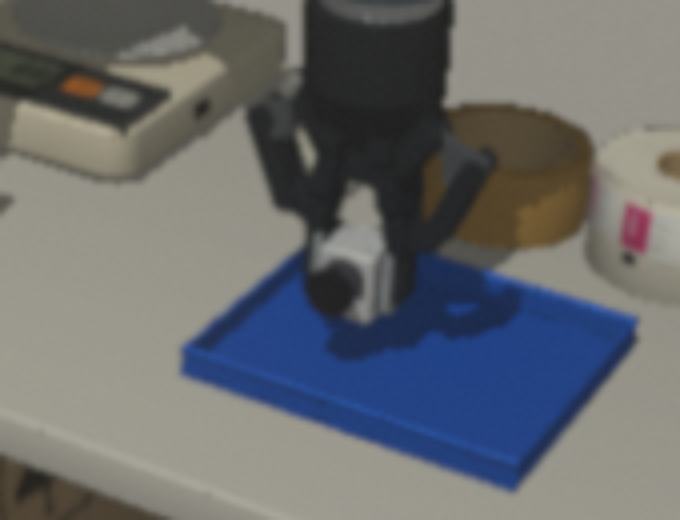

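```bash
python3 - <<'E'
from h import *
T=pose()
P=cast('wrist',[(266,330),(366,330),(369,420),(263,420),(317,375)],71.3,T);print(P.round(1))
print(cast('wrist',[(137,38),(638,40)],18,T).round(1))
E
python3 -m crank '[[-0.8,-0.3,0.3,-0.3,1,-0.4,-1],[0,0,0,-0.3,1,-0.3,-1],[0,0,0,0,0.7,-0.2,-1],[0,0,0,0,0,-0.1,-1],[0,0,0,0,0,-0.1,-1],[0,0,0,0,0,-0.1,-1],[0,0,0,0,0,-0.1,-1],[0,0,0,0,0,-0.1,-1],[0,0,0,0,0,0,-1],[0,0,0,0,0,0,-1]]'; python3 plan.py 454 -290 18.3 -90
```

```text
[[ 494.3 -282.4   71.3]
 [ 493.9 -311.2   71.3]
 [ 462.9 -313.    71.3]
 [ 463.5 -280.3   71.3]
 [ 479.2 -297.    71.3]]
[[ 580.9 -234.3   18. ]
 [ 580.5 -415.4   18. ]]
clock: 4.47
eef_pos: [467.9, -287.4, 17.6]
tcp_rot: [-1.557, -0.011, -1.564]
contact_force: [-0.2, 0.1, -0.4]
opening: 0.367
t 4.4667 pos [ 467.9 -287.4   17.6] rpy [-89.2  -0.6 -89.6] F [-0.2  0.1 -0.4] op mm 31.2
turn y 0.37 shift cm [ 0.26 -0.07 -1.39] rows>= 0.3
```

```bash
python3 -m crank '[[0,0,0,0,-0.05,-0.2,-1],[0,0,0,0,0,-0.2,-1],[0,0,0,0,0,-0.2,-1],[0,0,0,0,0,-0.2,-1],[0,0,0,0,0,-0.2,-1],[0,0,0,0,0,-0.15,-1],[0,0,0,0,0,-0.1,-1],[0,0,0,0,0,-0.1,-1],[0,0,0,0,0,-0.1,-1],[0,0,0,0,0,-0.1,-1]]'; python3 -m crank '[[0,0,0,0,0,-0.1,-1],[0,0,0,0,0,-0.1,-1],[0,0,0,0,0,0,-1],[0,0,0,0,0,0,-1],[0,0,0,0,0,0,-1],[0,0,0,0,0,0,-1],[0,0,0,0,0,0,-1],[0,0,0,0,0,0,-1],[0,0,0,0,0,0,-1],[0,0,0,0,0,0,-1]]'
```

```text
clock: 5.3
eef_pos: [450.8, -287.8, 18.2]
tcp_rot: [-1.557, -0.012, -1.565]
contact_force: [2.3, 0.1, -2.2]
opening: 0.371
clock: 6.13
eef_pos: [450.5, -288.1, 18.5]
tcp_rot: [-1.554, -0.013, -1.565]
contact_force: [3.1, 1.2, -1.2]
opening: 0.373
```

```bash
python3 -m crank '[[0,0,0,0,0,-0.1,-1],[0,0,0,0,0,-0.1,-1],[0,0,0,0,0,-0.1,-1],[0,0,0,0,0,-0.1,-1],[0,0,0,0,0,-0.1,-1],[0,0,0,0,0,-0.1,-1],[0,0,0,0,0,-0.1,-1],[0,0,0,0,0,-0.1,-1],[0,0,0,0,0,-0.1,-1],[0,0,0,0,0,-0.1,-1]]'
```

```text
clock: 6.97
eef_pos: [444.2, -289.0, 19.2]
tcp_rot: [-1.545, -0.015, -1.567]
contact_force: [7.1, 2.1, -3.1]
opening: 0.372
```

```bash
python3 -m crank '[[-0.7,0,0,0,0,0.8,-1],[0,0,0,0,0,0.8,-1],[0,0,0,0,-2,0.3,-1],[0,0,0,0,-4,0,-1],[0,0,0,-1.5,-3,0,-1],[0,3,0,-4,0,0,-1],[0,3,0,-4,0,0.2,-1],[0,0,0,-4,0,0.3,-1],[0,0,0,-4,0,0.3,-1],[0,0,0,-4,0,0.3,-1]]'; python3 plan.py 483 360 100 -96
```

```text
clock: 7.8
eef_pos: [489.4, -73.9, 111.3]
tcp_rot: [-1.563, -0.017, -1.685]
contact_force: [0.7, -0.4, -0.6]
opening: 0.366
t 7.8 pos [489.4 -73.9 111.3] rpy [-89.6  -1.  -96.5] F [ 0.7 -0.4 -0.6] op mm 31.1
turn y -0.53 shift cm [-43.08   1.13  -5.17] rows>= 10.4
```

```bash
python3 -m crank '[[0,-0.5,0.3,-4.1,0,-0.5,-1],[0,0,0,-4.1,0,-0.5,-1],[0,0,0,-4.1,0,-0.5,-1],[0,0,0,-4.1,0,-0.5,-1],[0,0,0,-4.1,0,-0.5,-1],[0,0,0,-4.1,0,-0.5,-1],[0,0,0,-4.1,0,-0.5,-1],[0,0,0,-4.1,0.5,-0.5,-1],[0,0,0,-4.1,1,-0.5,-1],[0,0,0,-4.0,1.5,-0.5,-1]]'; python3 plan.py 483 360 19 -96
```

```text
clock: 8.63
eef_pos: [481.2, 339.9, 79.3]
tcp_rot: [-1.565, -0.019, -1.671]
contact_force: [1.2, -0.4, -1.3]
opening: 0.369
t 8.6333 pos [481.2 339.9  79.3] rpy [-89.7  -1.1 -95.8] F [ 1.2 -0.4 -1.3] op mm 31.4
turn y 0.25 shift cm [-2.02  6.03 -0.03] rows>= 1.5
```

```bash
python3 -m crank '[[0.4,0,0.5,-1.0,1.5,0,-1],[0,0,0,-0.5,1.8,0,-1],[0,0,0,-0.2,1.5,0,-1],[0,0,0,0,0.5,0,-1],[0,0,0,0,0.3,0,-1],[0,0,0,0,0,0,-1],[0,0,0,0,0,0,-1],[0,0,0,0,0,0,-1],[0,0,0,0,0,0,-1],[0,0,0,0,0,0,-1]]'; python3 plan.py 483 360 17.6 -96
```

```text
clock: 9.47
eef_pos: [481.9, 365.5, 19.9]
tcp_rot: [-1.56, -0.014, -1.662]
contact_force: [0.3, -0.0, -1.8]
opening: 0.369
t 9.4667 pos [481.9 365.5  19.9] rpy [-89.4  -0.8 -95.2] F [ 0.3 -0.  -1.8] op mm 31.3
turn y 0.79 shift cm [0.53 0.23 0.17] rows>= 0.1
```

```bash
python3 -m crank '[[0,0,0,0.4,0.05,0,-1],[0,0,0,0.4,0.1,0,-1],[0,0,0,0,0.08,0,-1],[0,0,0,0,0,0,-1],[0,0,0,0,0,0,0.05],[0,0,0,0,0,0,0.05],[0,0,0,0,0,0,0.05],[0,0,0,0,-1.0,0,0.05],[0,0,0,0,-3,0,0.1],[0,0,0,0,-3.5,0,0.3]]'; python3 plan.py 462 125.7 110 -95.4
```

```text
clock: 10.3
eef_pos: [477.7, 354.8, 90.9]
tcp_rot: [-1.566, -0.02, -1.663]
contact_force: [1.4, 0.3, 0.6]
opening: 0.646
t 10.3 pos [477.7 354.8  90.9] rpy [-89.7  -1.2 -95.3] F [1.4 0.3 0.6] op mm 54.9
turn y 0.13 shift cm [22.96 -1.91  0.59] rows>= 5.5
```

```bash
python3 -m crank '[[0,0,0.5,2.9,-0.6,0,1],[0,0,0.5,3.9,-0.5,0.1,1],[0,0,0,3.9,0,0.1,1],[0,0,0,3.9,0,0.1,1],[0,0,0,3.9,0,0.1,1],[0,0,0,3.0,0,0.1,1],[0,0,0,0.6,0,0,1],[0,0,0,0,0,0,1],[0,0,0,0,0,0,1],[0,0,0,0,0,0,1]]'; python3 plan.py 462 125.7 13.5 -95.4;python3 - <<'E'
from h import *
T=pose();im=cams.grab_frame('wrist');cv2.imwrite('pics/w3.png',im)
print(proj('wrist',[[462,125.7,40]],T))
E
```

```text
clock: 11.13
eef_pos: [468.8, 133.6, 118.2]
tcp_rot: [-1.545, 0.013, -1.658]
contact_force: [0.4, -0.3, -0.1]
opening: 1.0
t 11.1333 pos [468.8 133.6 118.2] rpy [-88.5   0.7 -95. ] F [ 0.4 -0.3 -0.1] op mm 85.0
turn y 0.39 shift cm [ 0.85 10.47 -0.6 ] rows>= 2.5
[[333.39367695 267.55287655]]
```

View pics/w3.png

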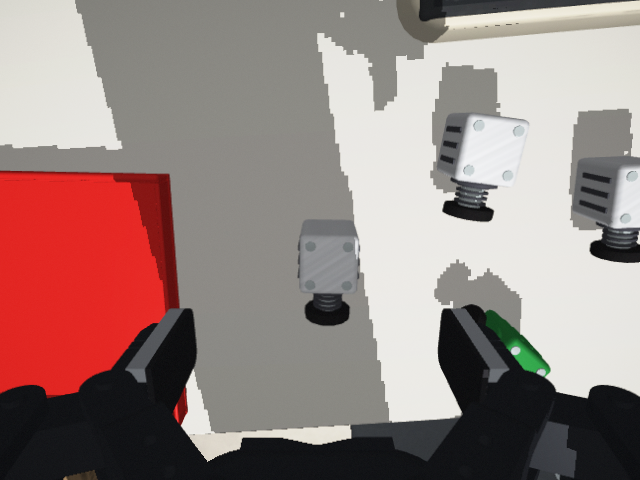

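```bash
python3 -m crank '[[-1.4,0.4,-0.6,0.2,2.5,-0.2,1],[0,0,0,0.2,2.7,-0.1,1],[0,0,0,0.1,2.5,0,1],[0,0,0,0,1.6,0,1],[0,0,0,0,0.9,0,1],[0,0,0,0,0,0,-1],[0,0,0,0,0,0,-1],[0,0,0,0,0,0,-1],[0,0,0,0,0,0,-1],[0,0,0,0,0,0,-1]]' 35; python3 plan.py 462.7 127 14 -95.4
```

```text
clock: 12.02
eef_pos: [471.8, 139.9, 15.7]
tcp_rot: [-1.562, 0.006, -1.653]
contact_force: [-0.1, -0.8, -1.7]
opening: 0.367
t 12.0167 pos [471.8 139.9  15.7] rpy [-89.5   0.4 -94.7] F [-0.1 -0.8 -1.7] op mm 31.2
turn y 0.66 shift cm [ 1.37  0.17 -0.79] rows>= 0.4
```

```bash
python3 plan.py 420.5 286 70 -96; python3 -m crank '[[0,0,0,0,-2.8,0,-1],[0,1,0,-1,-2.8,0,-1],[0,0,0,-3.5,0,-1,-1],[0,0,0,-3.5,0,-1.1,-1],[0,0,0,-3.5,0,-1.1,-1],[0,0,0,-2.5,0,-0.8,-1],[0,0,0,0,0.2,0,-1],[0,0,0,0,0,0,-1],[0,0,0,0,0,0,-1],[0,0,0,0,0,0,-1]]'; python3 plan.py 420.5 286 19 -96;python3 - <<'E'
from h import *
T=pose();np.save('T4.npy',T);im=cams.grab_frame('wrist');cv2.imwrite('pics/w4.png',im)
E
```

```text
t 12.0167 pos [471.8 139.9  15.7] rpy [-89.5   0.4 -94.7] F [-0.1 -0.8 -1.7] op mm 31.2
turn y 1.26 shift cm [-14.    -5.43  -6.63] rows>= 3.9
clock: 12.85
eef_pos: [448.0, 290.2, 80.8]
tcp_rot: [-1.552, 0.015, -1.676]
contact_force: [-0.6, 0.8, -1.7]
opening: 0.369
t 12.85 pos [448.  290.2  80.8] rpy [-88.9   0.9 -96.1] F [-0.6  0.8 -1.7] op mm 31.3
turn y -0.05 shift cm [ 0.71  6.18 -2.69] rows>= 1.6
```

View pics/w4.png

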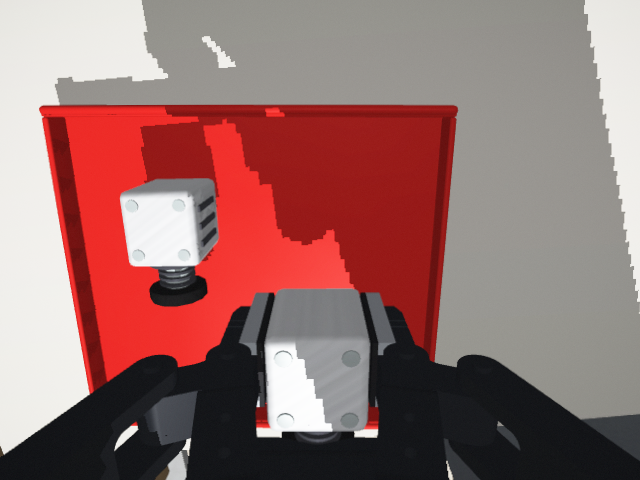

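```bash
python3 - <<'E'
from h import *
T=np.load('T4.npy')
for z in (T[2,3]+25,):
    P=cast('wrist',[(268,342),(366,342),(317,430),(317,388)],z,T);print(((P-T[:3,3])@T[:3,:3]).round(1))
    print('corners red',cast('wrist',[(42,112),(457,112)],18,T).round(1))
E
python3 -m crank '[[0,0,0,0.3,1.5,-1,-1],[0,0,0,0.3,1.5,-1,-1],[0,0,0,0.1,1.5,-0.5,-1],[0,0,0,0,1.0,-0.2,-1],[0,0,0,0,0.6,0,-1],[0,0,0,0,0,0,-1],[0,0,0,0,0,0,-1],[0,0,0,0,0,0,-1],[0,0,0,0,0,0,-1],[0,0,0,0,0,0,-1]]'; python3 plan.py 400 286 19 -96
```

```text
[[-13.6 -24.6   9.5]
 [ 14.8 -25.1   9.7]
 [  0.7 -25.4 -21.2]
 [  0.6 -25.1  -6. ]]
corners red [[534.8 407.7  18. ]
 [514.7 220.5  18. ]]
clock: 13.73
eef_pos: [426.5, 282.2, 19.5]
tcp_rot: [-1.547, 0.018, -1.687]
contact_force: [0.1, -0.5, -1.5]
opening: 0.37
t 13.7333 pos [426.5 282.2  19.5] rpy [-88.7   1.  -96.6] F [ 0.1 -0.5 -1.5] op mm 31.5
turn y -0.63 shift cm [-0.1   0.05 -2.67] rows>= 0.6
```

```bash
python3 -m crank '[[0,0,0,0,0,-0.5,-1],[0,0,0,0,0,-0.5,-1],[0,0,0,0,0,-0.5,-1],[0,0,0,0,0,-0.3,-1],[0,0,0,0,0,-0.2,-1],[0,0,0,0,0,-0.15,-1],[0,0,0,0,0,-0.15,-1],[0,0,0,0,0,-0.1,-1],[0,0,0,0,0,-0.1,-1],[0,0,0,0,0,-0.1,-1]]'; python3 plan.py 400 286 19 -96
```

```text
clock: 14.57
eef_pos: [399.1, 286.1, 19.9]
tcp_rot: [-1.545, 0.02, -1.685]
contact_force: [7.8, -5.8, -3.1]
opening: 0.369
t 14.5667 pos [399.1 286.1  19.9] rpy [-88.5   1.1 -96.5] F [ 7.8 -5.8 -3.1] op mm 31.4
turn y -0.53 shift cm [0.   0.09 0.09] rows>= 0.1
```

```bash
python3 -m crank '[[0,0,0,0,0,0,-1],[0,0,0,0,0,0,-1],[0,0,0,0,0,0,-1],[0,0,0,0,0,-0.1,-1],[0,0,0,0,0,-0.1,-1],[0,0,0,0,0,-0.1,-1],[0,0,0,0,0,-0.1,-1],[0,0,0,0,0,-0.1,-1],[0,0,0,0,0,-0.1,-1],[0,0,0,0,0,-0.1,-1]]'; python3 plan.py 400 286 19 -96
```

```text
clock: 15.4
eef_pos: [399.3, 288.2, 21.1]
tcp_rot: [-1.532, 0.025, -1.681]
contact_force: [4.4, -2.0, -1.9]
opening: 0.369
t 15.4 pos [399.3 288.2  21.1] rpy [-87.8   1.4 -96.3] F [ 4.4 -2.  -1.9] op mm 31.3
turn y -0.33 shift cm [0.21 0.21 0.09] rows>= 0.1
```

```bash
python3 -m crank '[[-1,0,-0.5,0,0.1,0,-1],[0,0,0,0,0.1,-0.2,-1],[0,0,0,0,0.05,-0.2,-1],[0,0,0,0,0.05,-0.2,-1],[0,0,0,0,0,-0.2,-1],[0,0,0,0,0,-0.2,-1],[0,0,0,0,0,-0.2,-1],[0,0,0,0,0,-0.2,-1],[0,0,0,0,0,-0.2,-1],[0,0,0,0,0,-0.2,-1]]'; python3 plan.py 400 286 19 -96
```

```text
clock: 16.23
eef_pos: [397.9, 296.7, 21.8]
tcp_rot: [-1.519, 0.035, -1.676]
contact_force: [10.1, -2.6, -2.0]
opening: 0.369
t 16.2333 pos [397.9 296.7  21.8] rpy [-87.1   2.  -96.1] F [10.1 -2.6 -2. ] op mm 31.3
turn y -0.06 shift cm [1.04 0.28 0.32] rows>= 0.3
```

```bash
python3 -m crank '[[-2.4,0,-1.6,0,0,0.8,-1],[0,0,0,0,0,0.8,-1],[0,0,0,0,-2.5,0.3,-1],[0,0,0,0,-3.5,0,-1],[0,0,0,2,-3,0.5,-1],[0,0,0,4,0,0.7,-1],[0,0,0,4,0,0.7,-1],[0,0,0,4,0,0.7,-1],[0,0,0,4,0,0.7,-1],[0,0,0,4,0,0.7,-1]]'; python3 plan.py 530 -282 100 -90
```

```text
clock: 17.07
eef_pos: [433.4, 70.0, 113.4]
tcp_rot: [-1.553, 0.01, -1.671]
contact_force: [1.3, 0.4, -0.7]
opening: 0.371
t 17.0667 pos [433.4  70.  113.4] rpy [-89.    0.6 -95.7] F [ 1.3  0.4 -0.7] op mm 31.5
turn y -5.72 shift cm [35.2   1.34  9.66] rows>= 8.8
```

```bash
python3 -m crank '[[0,-3,0,3.8,0,1.3,-1],[0,-3,0,3.8,0,1.1,-1],[0,0,0,3.8,0,1.0,-1],[0,0,0,3.8,0,1,-1],[0,0,0,3.8,0.3,1,-1],[0,0,0,3.8,0.4,1,-1],[0,0,0,3.8,0.6,1,-1],[0,0,0,3.8,0.8,1,-1],[0,0,0,2.8,1.2,0.7,-1],[0,0,0,1,1.5,0,-1]]'; python3 plan.py 530 -282 21 -90
```

```text
clock: 17.9
eef_pos: [518.1, -296.6, 62.3]
tcp_rot: [-1.544, 0.002, -1.569]
contact_force: [-0.0, 0.7, -1.3]
opening: 0.368
t 17.9 pos [ 518.1 -296.6   62.3] rpy [-88.5   0.1 -89.9] F [-0.   0.7 -1.3] op mm 31.3
turn y 0.09 shift cm [-1.46  4.13  1.19] rows>= 1.1
```

```bash
python3 -m crank '[[-1,0,0.2,-0.7,1.2,0.6,-1],[0,0,0,-0.4,1.2,0.4,-1],[0,0,0,-0.2,1.0,0.2,-1],[0,0,0,0,0.4,0,-1],[0,0,0,0,0.2,0,-1],[0,0,0,0,0.1,0,-1],[0,0,0,0,0,0,-1],[0,0,0,0,0,0,-1],[0,0,0,0,0,0,-1],[0,0,0,0,0,0,-1]]'; python3 plan.py 530 -282 18.7 -90
```

```text
clock: 18.73
eef_pos: [528.3, -283.7, 18.9]
tcp_rot: [-1.561, 0.004, -1.57]
contact_force: [-0.4, 0.2, -1.5]
opening: 0.366
t 18.7333 pos [ 528.3 -283.7   18.9] rpy [-89.4   0.2 -89.9] F [-0.4  0.2 -1.5] op mm 31.1
turn y 0.06 shift cm [-0.17  0.02  0.17] rows>= 0.1
```

```bash
python3 -m crank '[[0,0,0,0,0,0,0.05],[0,0,0,0,0,0,0.05],[0,0,0,0,0,0,0.05],[0,0,0,0,-1,0,0.05],[0,0,0,0,-3,0,0.05],[0,0,0,-1,-4,-0.2,0.3],[0,0,0,-3.8,-2,-0.7,1],[0,0,0,-4,0,-0.7,1],[0,0,0,-4,0,-0.7,1],[0,0,0,-4,0,-0.7,1]]'; python3 plan.py 486 -39 110 -95
python3 - <<'E'
from h import *
T=np.load('T1.npy')
P=cast('wrist',[(119,140),(181,148),(184,210),(119,203),(128,150),(168,157),(164,199),(125,192)],40,T);print(P.round(1))
for q in (P[:4],P[4:]):
    e=q[0]-q[3]+q[1]-q[2];print(q.mean(0).round(1),np.degrees(np.arctan2(e[1],e[0])))
E
```

```text
clock: 19.57
eef_pos: [500.0, -119.1, 127.3]
tcp_rot: [-1.554, 0.002, -1.578]
contact_force: [1.1, 0.5, 0.4]
opening: 0.998
t 19.5667 pos [ 500.  -119.1  127.3] rpy [-89.    0.1 -90.4] F [1.1 0.5 0.4] op mm 84.8
turn y 4.58 shift cm [-7.86  1.73 -2.09] rows>= 2.0
[[502.8 -24.1  40. ]
 [503.3 -55.1  40. ]
 [471.3 -58.4  40. ]
 [470.2 -24.4  40. ]
 [498.5 -28.6  40. ]
 [497.8 -48.8  40. ]
 [475.7 -47.7  40. ]
 [476.5 -27.4  40. ]]
[486.9 -40.5  40. ] 3.150246009725526
[487.1 -38.1  40. ] -3.0432606845752552
```

```bash
python3 -m crank '[[0,4,0,-2.2,0.6,-1,1],[0,0,0,-2,0.6,-0.6,1],[0,0,0,-1.2,0.5,-0.3,1],[0,0,0,-0.4,1,-0.1,1],[0,0,0,0,1,0,1],[0,0,0,0,1,0,1],[0,0,0,0,0.5,0,1],[0,0,0,0,0,0,1],[0,0,0,0,0,0,1],[0,0,0,0,0,0,1]]'; python3 plan.py 487 -39 14 -94;python3 - <<'E'
from h import *
T=pose();np.save('T5.npy',T);im=cams.grab_frame('wrist');cv2.imwrite('pics/w5.png',im)
print(proj('wrist',[[487,-39,40]],T))
E
```

```text
clock: 20.4
eef_pos: [483.4, -54.3, 76.1]
tcp_rot: [-1.549, 0.003, -1.648]
contact_force: [-0.5, 0.4, -0.2]
opening: 1.002
t 20.4 pos [483.4 -54.3  76.1] rpy [-88.7   0.2 -94.4] F [-0.5  0.4 -0.2] op mm 85.2
turn y -0.4 shift cm [-1.55  6.21  0.25] rows>= 1.5
[[280.01235997 282.40408079]]
```

View pics/w5.png

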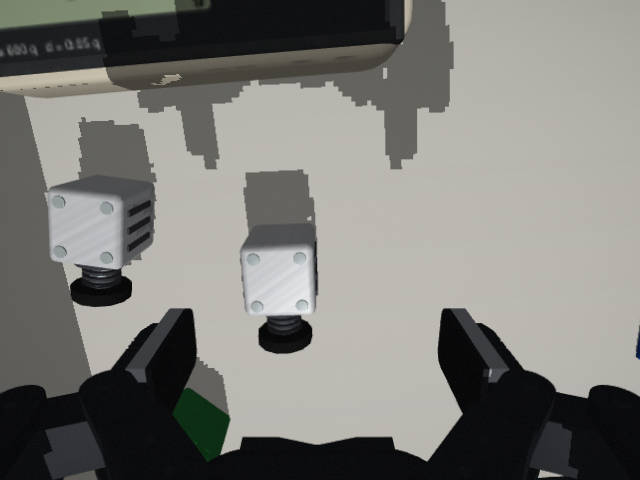

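```bash
python3 -m crank '[[-1.2,-0.4,0,-0.7,0,0.1,0.5],[0,0,0,-0.5,0,0,0.5],[0,0,0,-0.3,1.0,0,0.5],[0,0,0,0,2,0,0.5],[0,0,0,0,1.7,0,0.5],[0,0,0,0,1.0,0,0.5],[0,0,0,0,0.4,0,-1],[0,0,0,0,0,0,-1],[0,0,0,0,0,0,-1],[0,0,0,0,0,0,-1]]' 35; python3 plan.py 487 -39 14 -94
```

```text
clock: 21.28
eef_pos: [487.8, -39.5, 13.0]
tcp_rot: [-1.562, 0.003, -1.643]
contact_force: [-0.0, -0.5, -0.6]
opening: 0.369
t 21.2833 pos [487.8 -39.5  13. ] rpy [-89.5   0.2 -94.1] F [-0.  -0.5 -0.6] op mm 31.3
turn y -0.12 shift cm [-0.04 -0.1  -0.09] rows>= 0.0
```

```bash
python3 plan.py 470 -365 60 -90; python3 -m crank '[[0,0,0,0,-2.8,0,-1],[0,0,0,0.5,-2.8,0,-1],[0,-2,0,4,0,-0.3,-1],[0,-2,0,4,0,-0.3,-1],[0,0,0,4,0,-0.3,-1],[0,0,0,4,0,-0.3,-1],[0,0,0,4,0,-0.3,-1],[0,0,0,4,0,-0.3,-1],[0,0,0,4,0,-0.2,-1],[0,0,0,2,0,0,-1]]'; python3 plan.py 470 -365 16.8 -90
```

```text
t 21.2833 pos [487.8 -39.5  13. ] rpy [-89.5   0.2 -94.1] F [-0.  -0.5 -0.6] op mm 31.3
turn y -4.12 shift cm [32.55 -4.7  -1.78] rows>= 7.9
clock: 22.12
eef_pos: [465.1, -353.5, 77.8]
tcp_rot: [-1.551, -0.004, -1.559]
contact_force: [-0.0, 0.4, -1.0]
opening: 0.371
t 22.1167 pos [ 465.1 -353.5   77.8] rpy [-88.9  -0.2 -89.4] F [-0.   0.4 -1. ] op mm 31.5
turn y 0.65 shift cm [1.15 6.1  0.49] rows>= 1.5
```

```bash
python3 -m crank '[[-0.6,0,0,0,1.2,0.3,-1],[0,0,0,0,1.5,0.2,-1],[0,0,0,0,1.5,0,-1],[0,0,0,0,1.0,0,-1],[0,0,0,0,0.4,0,-1],[0,0,0,0,0.1,0,-1],[0,0,0,0,0,0,-1],[0,0,0,0,0,0,-1],[0,0,0,0,0,0,-1],[0,0,0,0,0,0,-1]]'; python3 plan.py 452 -365 16.6 -90
```

```text
clock: 22.95
eef_pos: [472.5, -358.9, 22.4]
tcp_rot: [-1.557, -0.009, -1.565]
contact_force: [-0.3, 0.0, -1.0]
opening: 0.372
t 22.95 pos [ 472.5 -358.9   22.4] rpy [-89.2  -0.5 -89.7] F [-0.3  0.  -1. ] op mm 31.6
turn y 0.32 shift cm [ 0.61  0.58 -2.05] rows>= 0.5
```

```bash
python3 -m crank '[[0,0,0,0,0.2,-0.3,-1],[0,0,0,0,0.2,-0.3,-1],[0,0,0,0,0.1,-0.3,-1],[0,0,0,0,0.05,-0.2,-1],[0,0,0,0,0,-0.2,-1],[0,0,0,0,0,-0.1,-1],[0,0,0,0,0,-0.1,-1],[0,0,0,0,0,-0.1,-1],[0,0,0,0,0,-0.1,-1],[0,0,0,0,0,-0.1,-1]]'; python3 plan.py 452 -365 16.6 -90
```

```text
clock: 23.78
eef_pos: [453.2, -359.6, 17.5]
tcp_rot: [-1.555, -0.011, -1.565]
contact_force: [-0.4, -0.3, -1.6]
opening: 0.372
t 23.7833 pos [ 453.2 -359.6   17.5] rpy [-89.1  -0.6 -89.7] F [-0.4 -0.3 -1.6] op mm 31.6
turn y 0.31 shift cm [ 0.54  0.09 -0.12] rows>= 0.1
```

```bash
python3 -m crank '[[0,0,0,0,0.05,-0.1,-1],[0,0,0,0,0,-0.1,-1],[0,0,0,0,0,-0.1,-1],[0,0,0,0,0,-0.1,-1],[0,0,0,0,0,-0.1,-1],[0,0,0,0,0,-0.1,-1],[0,0,0,0,0,-0.1,-1],[0,0,0,0,0,-0.1,-1],[0,0,0,0,0,-0.1,-1],[0,0,0,0,0,-0.1,-1]]'; python3 plan.py 452 -365 16.6 -90
```

```text
clock: 24.62
eef_pos: [445.2, -359.9, 17.3]
tcp_rot: [-1.55, -0.012, -1.567]
contact_force: [5.3, 1.4, -3.9]
opening: 0.369
t 24.6167 pos [ 445.2 -359.9   17.3] rpy [-88.8  -0.7 -89.8] F [ 5.3  1.4 -3.9] op mm 31.4
turn y 0.25 shift cm [0.51 0.07 0.68] rows>= 0.2
```

```bash
python3 -m crank '[[0,0,0,0,0,-0.1,-1],[0,0,0,0,0,-0.1,-1],[0,0,0,0,0,-0.1,-1],[0,0,0,0,0,-0.1,-1],[0,0,0,0,0,-0.1,-1],[0,0,0,0,0,0,-1],[0,0,0,0,0,0,-1],[0,0,0,0,0,0,-1],[0,0,0,0,0,0,-1],[0,0,0,0,0,0,-1]]'; python3 plan.py 452 -365 16.6 -90
```

```text
clock: 25.45
eef_pos: [445.2, -360.5, 17.9]
tcp_rot: [-1.539, -0.015, -1.569]
contact_force: [5.2, 1.6, -2.8]
opening: 0.367
t 25.45 pos [ 445.2 -360.5   17.9] rpy [-88.2  -0.9 -89.9] F [ 5.2  1.6 -2.8] op mm 31.2
turn y 0.11 shift cm [0.45 0.13 0.68] rows>= 0.2
```

```bash
python3 -m crank '[[-0.7,0,0,0,0.05,-0.1,-1],[0,0,0,0,0,-0.1,-1],[0,0,0,0,0,-0.1,-1],[0,0,0,0,0,-0.1,-1],[0,0,0,0,0,-0.1,-1],[0,0,0,0,0,-0.15,-1],[0,0,0,0,0,-0.15,-1],[0,0,0,0,0,-0.15,-1],[0,0,0,0,0,-0.15,-1],[0,0,0,0,0,-0.15,-1]]'; python3 plan.py 452 -365 16.6 -90
```

```text
clock: 26.28
eef_pos: [440.5, -362.9, 19.2]
tcp_rot: [-1.538, -0.022, -1.571]
contact_force: [7.9, 1.3, -3.2]
opening: 0.368
t 26.2833 pos [ 440.5 -362.9   19.2] rpy [-88.1  -1.3 -90. ] F [ 7.9  1.3 -3.2] op mm 31.2
turn y -0.0 shift cm [0.21 0.26 1.15] rows>= 0.3
```

```bash
python3 -m crank '[[-0.8,0,0.6,0,0,0.8,-1],[0,0,0,0,0,0.8,-1],[0,0,0,0,-2.5,0.3,-1],[0,0,0,0,-4,0,-1],[0,0,0,-1.5,-3,0,-1],[0,3,0,-4,0,0,-1],[0,3,0,-4,0,-0.1,-1],[0,0,0,-4,0,-0.3,-1],[0,0,0,-4,0,-0.3,-1],[0,0,0,-4,0,-0.3,-1]]'; python3 plan.py 468 276 100 -96
```

```text
clock: 27.12
eef_pos: [461.7, -147.6, 116.2]
tcp_rot: [-1.552, -0.015, -1.687]
contact_force: [0.8, 0.6, -0.9]
opening: 0.375
t 27.1167 pos [ 461.7 -147.6  116.2] rpy [-88.9  -0.8 -96.7] F [ 0.8  0.6 -0.9] op mm 31.9
turn y -0.67 shift cm [-42.2    1.62  -3.8 ] rows>= 10.2
```

```bash
python3 -m crank '[[-0.4,-0.6,0.5,-4.1,0,-0.4,-1],[0,0,0,-4.1,0,-0.4,-1],[0,0,0,-4.1,0,-0.4,-1],[0,0,0,-4.1,0,-0.4,-1],[0,0,0,-4.1,0,-0.4,-1],[0,0,0,-4.1,0.3,-0.4,-1],[0,0,0,-4.1,0.5,-0.4,-1],[0,0,0,-4.1,1,-0.4,-1],[0,0,0,-4.1,1.2,-0.3,-1],[0,0,0,-3.0,1.5,-0.2,-1]]'; python3 plan.py 468 276 20 -96
```

```text
clock: 27.95
eef_pos: [461.7, 257.6, 70.4]
tcp_rot: [-1.557, -0.01, -1.673]
contact_force: [0.9, -1.1, -2.0]
opening: 0.37
t 27.95 pos [461.7 257.6  70.4] rpy [-89.2  -0.6 -95.9] F [ 0.9 -1.1 -2. ] op mm 31.5
turn y 0.15 shift cm [-1.9   5.04  0.43] rows>= 1.3
```

```bash
python3 -m crank '[[-0.2,0,0.4,-0.8,1.2,0.3,-1],[0,0,0,-0.4,1.4,0.2,-1],[0,0,0,-0.2,1.3,0,-1],[0,0,0,0,0.6,0,-1],[0,0,0,0,0.3,0,-1],[0,0,0,0,0.1,0,-1],[0,0,0,0,0,0,-1],[0,0,0,0,0,0,-1],[0,0,0,0,0,0,-1],[0,0,0,0,0,0,-1]]'; python3 plan.py 468 276 16.4 -96
```

```text
clock: 28.78
eef_pos: [466.5, 275.8, 17.7]
tcp_rot: [-1.562, -0.006, -1.663]
contact_force: [-0.5, -0.8, -0.8]
opening: 0.371
t 28.7833 pos [466.5 275.8  17.7] rpy [-89.5  -0.4 -95.3] F [-0.5 -0.8 -0.8] op mm 31.5
turn y 0.69 shift cm [-0.04  0.13  0.15] rows>= 0.1
```

```bash
python3 -m crank '[[0,0,0,0,0.1,0,-1],[0,0,0,0,0.05,0,-1],[0,0,0,0,0,0,-1],[0,0,0,0,0,0,0.05],[0,0,0,0,0,0,0.05],[0,0,0,0,-0.5,0,0.05],[0,0,0,0,-3,0,0.05],[0,0,0,0,-4,0,0.2],[0,3,0,2,-2.5,0.4,0.5],[0,3,0,4,0,0.8,0.5]]'; python3 plan.py 516 40 90 -101;python3 - <<'E'
from h import *
T=np.load('T5.npy')
P=cast('wrist',[(50,191),(122,199),(123,270),(50,263),(59,202),(107,209),(106,258),(60,252)],40,T);print(P.round(1))
for q in (P[:4],P[4:]):
    e=q[0]-q[3]+q[1]-q[2];f=q[0]-q[1]+q[3]-q[2];print(q.mean(0).round(1),np.degrees(np.arctan2(e[1],e[0])),np.degrees(np.arctan2(-f[0],f[1])))
E
```

```text
clock: 29.62
eef_pos: [471.0, 218.7, 121.9]
tcp_rot: [-1.56, -0.004, -1.766]
contact_force: [1.7, -1.5, 0.5]
opening: 0.755
t 29.6167 pos [471.  218.7 121.9] rpy [ -89.4   -0.2 -101.2] F [ 1.7 -1.5  0.5] op mm 64.2
turn y -0.18 shift cm [16.69  3.19  7.83] rows>= 4.5
[[534.3  51.5  40. ]
 [528.7  22.3  40. ]
 [497.9  28.2  40. ]
 [503.4  59.4  40. ]
 [529.5  48.8  40. ]
 [525.   29.4  40. ]
 [503.8  34.5  40. ]
 [508.   53.8  40. ]]
[516.1  40.3  40. ] -12.656099605530628 -10.475197098874817
[516.6  41.6  40. ] -13.155034636174213 -12.569552590429153
```

```bash
python3 -m crank '[[0,0.8,0,3.2,0.6,1.7,0.7],[0,0,0,3.5,0.8,1.8,0.7],[0,0,0,3.5,0.8,1.8,0.7],[0,0,0,2.4,0.8,1.2,0.7],[0,0,0,0.8,0.8,0.5,0.7],[0,0,0,0.2,0.5,0,0.7],[0,0,0,0,0,0,0.7],[0,0,0,0,0,0,0.7],[0,0,0,0,0,0,0.7],[0,0,0,0,0,0,0.7]]'; python3 plan.py 516.3 41 13.5 -102;python3 - <<'E'
from h import *
T=pose();np.save('T6.npy',T);im=cams.grab_frame('wrist');cv2.imwrite('pics/w6.png',im)
print(proj('wrist',[[516.3,41,40]],T))
E
```

```text
clock: 30.45
eef_pos: [515.5, 64.7, 86.2]
tcp_rot: [-1.55, 0.001, -1.783]
contact_force: [-0.5, 0.4, -0.1]
opening: 0.846
t 30.45 pos [515.5  64.7  86.2] rpy [-8.880e+01  1.000e-01 -1.022e+02] F [-0.5  0.4 -0.1] op mm 71.9
turn y -0.17 shift cm [2.3  7.27 0.57] rows>= 1.8
[[366.09166264 267.14967931]]
```

View pics/w6.png

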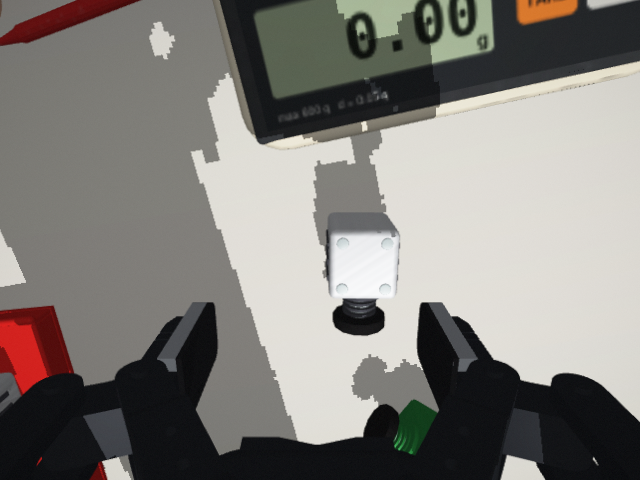

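```bash
python3 -m crank '[[-1,0,0,0.9,0,0.3,0.6],[0,0,0,0.7,0.5,0.2,0.6],[0,0,0,0.5,1.5,0,0.6],[0,0,0,0.2,2,0,0.6],[0,0,0,0,1.9,0,0.6],[0,0,0,0,1.0,0,0.6],[0,0,0,0,0.4,0,-1],[0,0,0,0,0,0,-1],[0,0,0,0,0,0,-1],[0,0,0,0,0,0,-1]]' 35; python3 plan.py 516.3 41 14 -102
```

```text
clock: 31.33
eef_pos: [517.8, 45.1, 12.5]
tcp_rot: [-1.561, 0.003, -1.775]
contact_force: [0.3, -0.1, -0.9]
opening: 0.372
t 31.3333 pos [517.8  45.1  12.5] rpy [ -89.4    0.2 -101.7] F [ 0.3 -0.1 -0.9] op mm 31.6
turn y 0.27 shift cm [ 0.43 -0.15 -0.06] rows>= 0.1
```

```bash
python3 plan.py 472 -365 60 -90; python3 -m crank '[[0,0,0,0,-3,0,-1],[0,-4,0,0.5,-3,0,-1],[0,-4,0,4,0,0.2,-1],[0,-3.7,0,4,0,-0.2,-1],[0,0,0,4,0,-0.5,-1],[0,0,0,4,0,-0.5,-1],[0,0,0,4,0,-0.5,-1],[0,0,0,4,0,-0.5,-1],[0,0,0,4,0,-0.5,-1],[0,0,0,4,0,-0.5,-1]]'; python3 plan.py 472 -365 16.1 -90
```

```text
t 31.3333 pos [517.8  45.1  12.5] rpy [ -89.4    0.2 -101.7] F [ 0.3 -0.1 -0.9] op mm 31.6
turn y -11.73 shift cm [41.01 -4.75 -4.58] rows>= 10.0
clock: 32.17
eef_pos: [485.9, -284.7, 83.6]
tcp_rot: [-1.546, -0.003, -1.547]
contact_force: [1.6, 0.9, -1.5]
opening: 0.368
t 32.1667 pos [ 485.9 -284.7   83.6] rpy [-88.6  -0.1 -88.6] F [ 1.6  0.9 -1.5] op mm 31.2
turn y 1.36 shift cm [ 8.03  6.75 -1.39] rows>= 2.5
```

```bash
python3 -m crank '[[-0.8,1.4,0,3,0,-0.5,-1],[0,0,0,2.2,0.2,-0.4,-1],[0,0,0,1,1.5,0,-1],[0,0,0,0.3,2,0,-1],[0,0,0,0,1.8,0,-1],[0,0,0,0,0.8,0,-1],[0,0,0,0,0.3,0,-1],[0,0,0,0,0.1,0,-1],[0,0,0,0,0,0,-1],[0,0,0,0,0,0,-1]]'; python3 plan.py 450 -365 16.1 -90
```

```text
clock: 33.0
eef_pos: [480.2, -366.3, 24.1]
tcp_rot: [-1.547, -0.013, -1.581]
contact_force: [-0.4, 0.0, -1.9]
opening: 0.37
t 33.0 pos [ 480.2 -366.3   24.1] rpy [-88.6  -0.8 -90.6] F [-0.4  0.  -1.9] op mm 31.4
turn y -0.6 shift cm [-0.13  0.8  -3.02] rows>= 0.8
```

```bash
python3 -m crank '[[-0.7,-0.5,0.5,0,0.3,-0.5,-1],[0,0,0,0,0.25,-0.5,-1],[0,0,0,0,0.15,-0.5,-1],[0,0,0,0,0.05,-0.4,-1],[0,0,0,0,0,-0.3,-1],[0,0,0,0,0,-0.1,-1],[0,0,0,0,0,-0.1,-1],[0,0,0,0,0,-0.1,-1],[0,0,0,0,0,-0.1,-1],[0,0,0,0,0,-0.1,-1]]'; python3 plan.py 450 -365 16.1 -90
```

```text
clock: 33.83
eef_pos: [451.8, -366.4, 18.4]
tcp_rot: [-1.558, -0.006, -1.57]
contact_force: [-0.2, 0.6, -1.1]
opening: 0.37
t 33.8333 pos [ 451.8 -366.4   18.4] rpy [-89.2  -0.3 -90. ] F [-0.2  0.6 -1.1] op mm 31.5
turn y 0.03 shift cm [-0.14  0.23 -0.18] rows>= 0.1
```

```bash
python3 -m crank '[[0,0,0,0,0.1,-0.05,-1],[0,0,0,0,0.08,-0.05,-1],[0,0,0,0,0.05,-0.1,-1],[0,0,0,0,0,-0.1,-1],[0,0,0,0,0,-0.1,-1],[0,0,0,0,0,-0.1,-1],[0,0,0,0,0,-0.1,-1],[0,0,0,0,0,-0.1,-1],[0,0,0,0,0,-0.1,-1],[0,0,0,0,0,-0.1,-1]]'; python3 plan.py 450 -365 16.1 -90
```

```text
clock: 34.67
eef_pos: [449.6, -366.9, 16.6]
tcp_rot: [-1.545, -0.009, -1.574]
contact_force: [5.1, 1.7, -3.9]
opening: 0.37
t 34.6667 pos [ 449.6 -366.9   16.6] rpy [-88.5  -0.5 -90.2] F [ 5.1  1.7 -3.9] op mm 31.4
turn y -0.16 shift cm [-0.19  0.05  0.04] rows>= 0.0
```

```bash
python3 -m crank '[[-0.5,0,0,0,0,-0.15,-1],[0,0,0,0,0,-0.15,-1],[0,0,0,0,0,-0.15,-1],[0,0,0,0,0,-0.2,-1],[0,0,0,0,0,-0.2,-1],[0,0,0,0,0,-0.2,-1],[0,0,0,0,0,-0.2,-1],[0,0,0,0,0,-0.2,-1],[0,0,0,0,0,-0.2,-1],[0,0,0,0,0,-0.2,-1]]'; python3 plan.py 523 -375 18 -90
```

```text
clock: 35.5
eef_pos: [448.4, -370.8, 19.7]
tcp_rot: [-1.522, -0.022, -1.579]
contact_force: [7.7, 1.7, -3.3]
opening: 0.371
t 35.5 pos [ 448.4 -370.8   19.7] rpy [-87.2  -1.2 -90.5] F [ 7.7  1.7 -3.3] op mm 31.6
turn y -0.47 shift cm [0.42 0.17 7.46] rows>= 1.8
```

```bash
python3 -m crank '[[-2,-0.4,1.2,0,0,0.8,-1],[0,0,0,0,-0.5,1.5,-1],[0,0,0,-0.2,-0.2,1.8,-1],[0,0,0,-0.2,0,1.5,-1],[0,0,0,0,0.3,0.8,-1],[0,0,0,0,0.3,0.2,-1],[0,0,0,0,0.2,0,-1],[0,0,0,0,0.1,0,-1],[0,0,0,0,0,0,-1],[0,0,0,0,0,0,-1]]'; python3 plan.py 523 -370 15.6 -90
```

```text
clock: 36.33
eef_pos: [517.9, -366.2, 18.7]
tcp_rot: [-1.556, -0.001, -1.571]
contact_force: [-0.4, 0.4, -1.1]
opening: 0.372
t 36.3333 pos [ 517.9 -366.2   18.7] rpy [-89.2  -0.1 -90. ] F [-0.4  0.4 -1.1] op mm 31.7
turn y -0.03 shift cm [0.38 0.31 0.51] rows>= 0.2
```

```bash
python3 -m crank '[[0,0,0,0,0.12,0,-1],[0,0,0,0,0.12,0,-1],[0,0,0,0,0.08,0,-1],[0,0,0,0,0,0,-1],[0,0,0,0,0,0,-1],[0,0,0,0,0,0,0.05],[0,0,0,0,0,0,0.05],[0,0,0,0,0,0,0.05],[0,0,0,0,-0.5,0,0.05],[0,0,0,0,-3,0,0.05]]';python3 -m crank '[[0,0,0,0,-4,0,0.05],[0,0,0,0,-4,0,0.3],[0,0,0,-1,-4,-2,0.3],[0,0,0,-2,-3,-4,0.3],[0,0,0,-2,-2,-4,0.3],[0,0,0,0,0,-3,0.3],[0,0,0,0,0,0,0.3],[0,0,0,0,0,0,0.3],[0,0,0,0,0,0,0.3],[0,0,0,0,0,0,0.3]]'; python3 plan.py 523 -370 15.6 -90
python3 - <<'E'
from h import *
a=cams.grab_frame('top');b=cams.grab_frame('wrist');c=cams.grab_frame('scene')
cv2.imwrite('pics/t7.png',a);cv2.imwrite('pics/w7.png',b);cv2.imwrite('pics/s7.png',cv2.resize(c[200:345,170:510],None,fx=2.3,fy=2.3,interpolation=cv2.INTER_CUBIC))
E
```

```text
clock: 37.17
eef_pos: [512.9, -364.7, 46.6]
tcp_rot: [-1.563, 0.003, -1.573]
contact_force: [-0.1, 0.3, 0.4]
opening: 0.527
clock: 38.0
eef_pos: [396.8, -322.9, 217.3]
tcp_rot: [-1.552, -0.006, -1.572]
contact_force: [0.5, 0.2, 0.0]
opening: 0.652
t 38.0 pos [ 396.8 -322.9  217.3] rpy [-88.9  -0.3 -90.1] F [0.5 0.2 0. ] op mm 55.5
turn y -0.08 shift cm [ 4.71 20.17 12.62] rows>= 5.8
```

View pics/t7.png

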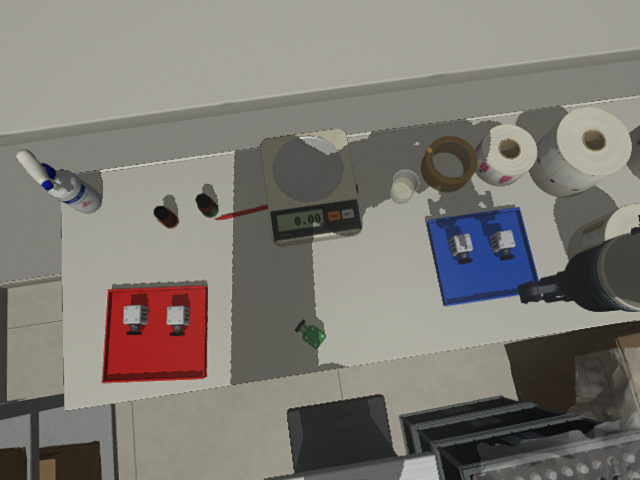

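View pics/w7.png

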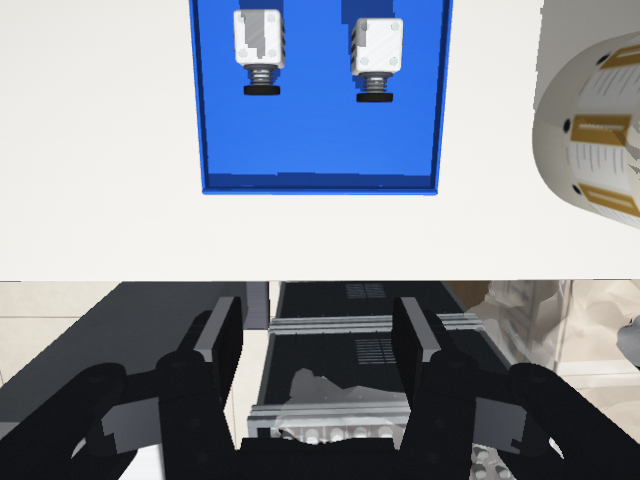

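View pics/s7.png

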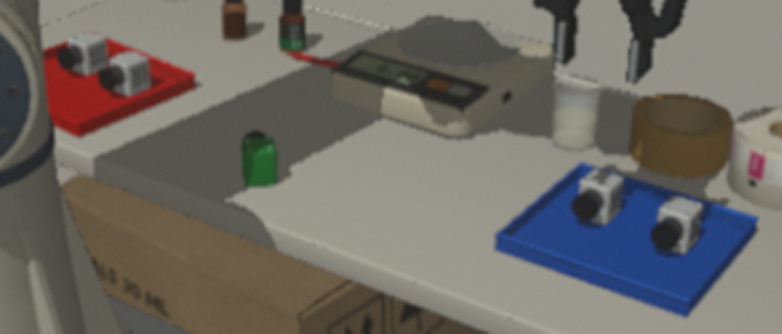

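The top view shows two buffers upright in red at (135,317) and (178,318), and two in blue at (461,246) and (502,242). The green look-alike is still at (313,333), and the bottles, tape and beaker haven't moved. The wrist and scene views agree, and the gripper is clear.

```bash
python3 -c "
from rig import order
print(order.sign_off())"
```

```text
the job is handed in; nothing more can be done
None
```

I sorted all four buffers and handed the job in at about 38 s: two weak ones stand in the red tray and two firm ones in the blue. I tested each by gripping its housing by the sides and pressing the plunger gently against the inner wall of a tray, watching force against travel. Positions below are as seen from the top camera at the start.

| Buffer at the start | What the squeeze showed | Result |
|---|---|---|
| Rightmost | Force rose about 0.6 N/mm over about 6 mm, reaching 7 N about 8 mm in | Weak, red tray |
| Second from right | Force rose about 0.6 N/mm over about 5 mm, reaching 8 N about 9–10 mm in | Weak, red tray |
| Leftmost | Held about 10 N with only about 2 mm of travel | Firm, blue tray |
| Second from left | Held 7.7 N with only about 1 mm of travel | Firm, blue tray |

- **Final checks:** the top, wrist and scene pictures showed all four upright inside their trays, with the gripper clear. The green look-alike and the other things had not visibly moved, by eye. By my estimate the deepest any plunger went was about 10 mm of its 14 mm.
- **What didn't go cleanly:** one mistyped move, which would have pressed down, was refused because it had the wrong number of rows, so nothing moved. During the leftmost buffer's test the tool drifted about 8 mm sideways, with some side force. The second-from-right reading was unclear until I pressed a little further.

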